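Lay out the due dose from a pill organiser

TASK

The patient's next dose is due before the breathing test. Pluck the capsule out of the pill organiser compartment whose lid stands open and put it in the small steel medicine cup; then press that compartment's lid down until it snaps shut, flat on the rim. Keep the cup upright and do not knock the black adaptor, the label roll or the sanitiser bottle about.

Things in the scene. Friction and masses are not known exactly. Their poses are not given: they have to be found in the camera images.
- capsule: Two-piece medicine capsule, half white and half grey, 26 mm long and 10 mm in diameter, lying on the floor of the open compartment. Origin at its centre; its y axis is its long axis, which lies within about 0.3 rad of the compartment's y axis, so that it can be gripped across its diameter along the compartment's long (x) direction.
- pod_open: Organiser compartment with the open lid (one of four in a row; any place). Fixed plastic box, open top, 78 mm along x, 48 mm along y, 18 mm high, walls and floor 2 mm: pocket 74 x 44 mm, 16 mm deep. Origin at the centre of its underside, 4 mm above the desk: pocket floor 6 mm, rim 22 mm above the desk. x points away from the robot to the hinge, y along the row.
- pod_lid (a joint): Hinge of the open compartment's lid, rad: 0 = lying flat shut on the rim, pi/2 = upright, about 2.15 to 2.55 at the start (leaning back, away from the robot), stop at 2.7. Light friction: it stays where it is left and swings with under 1 N, but at about 0.07 it meets a snap catch at the free edge and must be pressed home with about 3 N there; snapped, it reads 0.
- lid_hinge (a point): Middle of the lid's hinge line, on the far (+x) rim of the open compartment, 22 mm above the desk. Its axes are those of the compartment.
- lid_edge (a point): Middle of the lid's free edge, 78 mm from the hinge line; moves with the lid. The lid is a flat clear plate, 48 mm wide, 2 mm thick, with an 18 mm wide thumb tab and a small snap hook below it that projects 8 mm beyond this edge. Shut, its top is 24 mm above the desk.
- pill_carrier: Fixed dark grey carrier of the whole pill organiser, 86 mm along its x by 204 mm along its y; four compartments stand in it in a row along y at 49.5 mm pitch. Origin at the centre of its underside on the desk. The other three compartments are shut with fixed clear lids, tops 24 mm above the desk, with capsules inside.
- medicine_cup: Round stainless steel medicine cup (gallipot), standing loose on the desk: rim 65 mm across outside and 58 mm inside, 32 mm high, base 46 mm across, floor 3 mm thick. Origin at the centre of its underside, z up along its axis.
- cal_tube: Bystander: black ribbed adaptor cylinder, 52 mm in diameter, 82 mm high, standing behind the organiser. Origin at the centre of its underside.
- label_roll: Bystander: roll of white labels lying flat, 58 mm in diameter, 33 mm high, behind the organiser. Origin at the centre of its underside.
- sanitiser: Bystander: pump bottle of hand sanitiser, 61 x 73 mm, 181 mm high, standing to the left of the organiser. Origin at the centre of its underside.
Things that resemble listed ones, but are neither listed nor needed, are in the scene too. What is shaped like the pod_open but yellow is not meant.

How it is judged:
By the outcome, as a careful person would: the job done as asked, in the order asked, and still so for the second after the job is handed in, with the robot touching nothing.
It also fails if it takes over 54 s, if anything falls off the work surface, if the arm or the gripper's body presses on something with over 40 N, if the wrist force passes 120 N, or if a joint passes its speed limit or range.

ROBOT

A 7-joint arm with a two-finger parallel gripper is mounted at the origin on a cart in front of the work surface, level with it; the furniture and walls round the work are solid. World frame = base frame: x ahead of the robot, y to its left, z up, the work surface at z = 0. Lengths are in mm, angles in rad, forces in N, time in s.
With the tool pointing down it reaches from about 425 to 825 mm from the base axis. Payload 3.6 kg.
Tool frame: the origin (TCP) lies at the very end of the fingers, on their centre line; the grasp point (between the pads) lies 19 mm behind it; z points along the fingers, y is the line along which they close (so a half turn about z gives the same grasp; the last joint's range is limited). The gripper opens to 93 mm and grips with 3 to 60 N. Pads are 15 mm wide; open, the fingers measure 128 mm over their backs; the gripper's body (75 mm by 188 mm) begins 65 mm behind the grasp point.
Start: joints at [-1.347, 0.615, -0.013, 1.423, 0.008, 1.103, -0.04], TCP at [160.652, 629.802, 187.24] pointing down, gripper open.
Joint ranges: [-3.12, 3.12], [-0.3, 2.06], [-1.34, 1.32], [0.26, 2.42], [-1.36, 4.5], [0.01, 1.98], [-2.84, 2.84]. Speed limits (rad/s): [2.79, 2.79, 3.14, 3.14, 3.14, 3.14, 3.14].

INTERFACE

Orientations are given as a unit quaternion [x, y, z, w].
In Python, from rig import manip, read_camera, workorder, spotter gives the robot as it stands.
- The arm moves only by the tool servo_tool, never from a script. Its argument "targets" is one flat list of numbers, 7 for each row, row after row: the turn, a rotation vector about the tool's x, y, z in rad, then the shift along the tool's x, y, z in mm, then the opening, from 0 (shut) to 1 (fully open). In form: [wx, wy, wz, x, y, z, jaw, wx, wy, wz, x, y, z, jaw, ...]. A call has 1 to 10 rows; each row is the pose to reach, as a shift and turn from the pose commanded when the call began, along the tool's axes at that moment; what a row does not reach only later rows make up. A row lasts 1/8 s, in which the tool goes at most 62.5 mm and 10.7 degrees, less where a joint would pass 70% of its speed; a pose out of reach is approached as far as the arm can. A call with a gripper value outside its range is refused whole. The fingers move at their own pace and stop on an object; "newtons" is the grip in N (left out, the last holds). Time passes only in rows, so rows that repeat a pose let the fingers close. It gives the time, the measured TCP pose, the force, the opening and the grip force at its end, in the units of the state.
- manip.get_state(): the state, without advancing time (a new reading comes with each control period).
- read_camera(name): name is "scene" or "side" or "wrist"; returns a dict with "pixels" (480x640x3 uint8, red, green, blue), "depth" (480x640 float32, mm along the optical axis (not along the pixel's ray), 0 where there is no reading), "fx", "fy", "cx", "cy" (pixels), "cam_to_world" (4x4, takes a point from camera to world coordinates); the wrist camera has in their place "T_tool_cam" (4x4, takes a point from camera to tool coordinates, whose origin is the TCP and whose axes are the flange's). Camera axes: x right, y up, looking along -z (the intrinsics and any distortion apply to the point x, -y, -z); pixel columns grow to the right and rows downward; lengths in mm; the calibration is good to about 2 mm. A picture is of the moment at which its call begins: read the wrist's pose just before it.
- workorder.job_done(): hands the job in; it is judged then, once.
Trained networks look in a picture, given as the dict that the camera call returned (one of the last four; its "shot" number tells which), for a name from the list of things; names that differ only in an ending like _2 or _b are one class to them, and where a whole thing is asked for, a point or a joint stands for the part that bears it (a point fixed in the world has none). Each returns a list of dicts, best first, with "p" (0 to 1); they miss things now and then, are a little off and sometimes report something else, mostly with a low value. They report only what shows in the picture. A call takes as long as a camera call. They do not tell look-alikes from the thing itself.
- spotter.cut_out(picture, query): "region" (480x640 bool, what is visible of it) and "box" ([left, top, right, bottom] in pixels, round what is visible of it).
- spotter.spot_point(picture, query): "point" ([column, row] in pixels: a listed point, or the origin of a listed thing).
The state is a dict: "t": time; "qpos": joint angles; "joint_velocities": joint speeds; "effort": joint torques, N m; "tool_pos": TCP position; "tool_rot": TCP orientation; "wrist_force": force on the tool from outside, world axes, zero at the start; "moment": the same for the moment, N m; "finger_gap": finger opening in mm; "gripper_force": force on a finger pad.
Only numpy, scipy, OpenCV 4.12 (cv2) and the standard library are available. Lean on these libraries where they do the work, as an engineer would, in place of code of your own. Each camera call takes 0.05 s, during which the arm holds its last target. There are 200 camera calls.

## Working session

There is one attempt and no reset: what is moved stays moved. The work goes in short steps, Python scripts to look and compute and a tool call to move; the robot and the scene stay as the last step left them, time stands still between calls to the robot, and variables do not carry over. Pictures are saved under pics/ and viewed, at most 10 in all, crops included, and the job is handed in when it is done.

Besides the shell and the picture viewer there is one more tool, called after "Call:" as name(argument=value, ...), one argument or row to a line, values as JSON. servo_tool: Moves the arm, as the interface text tells. Its arguments: {"type":"object","properties":{"targets":{"type":"array"},"newtons":{"type":"number"}},"required":["targets"]}

```bash
mkdir -p pics; cat > h.py <<'E'
import numpy as np, cv2
from scipy.spatial.transform import Rotation as R
from rig import manip, read_camera, workorder, spotter
def shot(name):
    s=manip.get_state(); p=read_camera(name)
    if name=="wrist":
        T=np.eye(4);T[:3,:3]=R.from_quat(s["tool_rot"]).as_matrix();T[:3,3]=s["tool_pos"]
        p["M"]=T@np.array(p["T_tool_cam"])
    else: p["M"]=np.array(p["cam_to_world"])
    return p
def ray(p,u,v):
    d=np.array([(u-p["cx"])/p["fx"],-(v-p["cy"])/p["fy"],-1.]); return p["M"][:3,3],p["M"][:3,:3]@d
def at_depth(p,u,v):
    o,d=ray(p,u,v); z=p["depth"][int(round(v)),int(round(u))]; return o+d*z
def at_z(p,u,v,z):
    o,d=ray(p,u,v); return o+d*(z-o[2])/d[2]
def proj(p,X):
    c=np.linalg.inv(p["M"])@np.r_[X,1]; return np.array([p["cx"]+p["fx"]*c[0]/-c[2],p["cy"]-p["fy"]*c[1]/-c[2]])
def tri(p1,uv1,p2,uv2):
    (a,d),(b,e)=ray(p1,*uv1),ray(p2,*uv2)
    k=np.linalg.lstsq(np.c_[d,-e],b-a,rcond=None)[0]; P,Q=a+k[0]*d,b+k[1]*e
    return (P+Q)/2,np.linalg.norm(P-Q)
def save(p,n,crop=None,scale=1):
    im=p["pixels"][:,:,::-1]
    if crop: l,t,r,b=crop; im=im[t:b,l:r]
    cv2.imwrite("pics/"+n,cv2.resize(im,None,fx=scale,fy=scale,interpolation=cv2.INTER_CUBIC))
E
python3 - <<'E'
from h import *
np.set_printoptions(precision=1,suppress=True)
s=manip.get_state(); print({k:np.round(v,3) for k,v in s.items()})
for n in ["scene","side"]:
    p=shot(n); save(p,n+"0.png"); print(n,[k for k in p], p["fx"],p["M"])
    for q in ["capsule","pod_open","lid_hinge","lid_edge","pill_carrier","medicine_cup","cal_tube","label_roll","sanitiser"]:
        for r in spotter.spot_point(p,q)[:5]:
            u,v=r["point"]; print(q,round(r["p"],2),np.round([u,v]),at_depth(p,min(max(u,0),639),min(max(v,0),479)))
E
```

```text
{'t': np.float64(0.0), 'qpos': array([-1.3,  0.6, -0. ,  1.4,  0. ,  1.1, -0. ]), 'joint_velocities': array([-0.,  0.,  0., -0., -0., -0.,  0.]), 'effort': array([  0. , -45.9,   0.2, -16.6,  -0.1,   0. ,   0. ]), 'tool_pos': array([160.4, 629. , 186.1]), 'tool_rot': array([ 0.1,  1. , -0. , -0. ]), 'wrist_force': array([-0. ,  0.4, -0.2]), 'moment': array([ 0.,  0., -0.]), 'gripper_force': np.float64(0.0), 'finger_gap': np.float64(92.832)}
scene ['pixels', 'depth', 'fx', 'fy', 'cx', 'cy', 'cam_to_world', 'shot', 'M'] 595.5538666153586 [[   0.5    0.6   -0.6  -36.4]
 [  -0.9    0.4   -0.3 -378.5]
 [  -0.     0.7    0.7  848.6]
 [   0.     0.     0.     1. ]]
capsule 0.56 [270. 265.] [529.1  38.2   6. ]
pod_open 0.87 [361. 293.] [ 544.7 -139.6   18.9]
lid_hinge 0.92 [371. 276.] [ 584.9 -139.7   22.1]
lid_hinge 0.65 [283. 250.] [558.   26.9  24.3]
lid_edge 0.82 [347. 302.] [ 515.2 -127.5   19.3]
lid_edge 0.6 [296. 214.] [611.2  29.   69.8]
medicine_cup 0.65 [420. 337.] [ 522.  -260.6    2.6]
cal_tube 0.95 [380. 221.] [720.7 -93.6  15.3]
label_roll 0.92 [333. 195.] [725.2  11.7  30.4]
sanitiser 0.88 [192. 199.] [587.1 256.4  23.2]
side ['pixels', 'depth', 'fx', 'fy', 'cx', 'cy', 'cam_to_world', 'shot', 'M'] 506.56193828545764 [[ -0.9   0.3  -0.3 297.3]
 [ -0.4  -0.6   0.7 684.3]
 [  0.    0.8   0.7 708.1]
 [  0.    0.    0.    1. ]]
capsule 0.51 [368. 285.] [519.6  40.   17.1]
pod_open 0.86 [371. 286.] [515.4  36.9  14.6]
pod_open 0.83 [385. 236.] [ 543.6 -107.6   19.4]
pod_open 0.5 [419. 208.] [ 511.  -232.6   20. ]
lid_hinge 0.93 [366. 222.] [ 605.8 -151.6    2.5]
lid_hinge 0.91 [353. 274.] [553.9  36.   27.2]
lid_edge 0.71 [401. 236.] [ 513.8 -121.6   21.4]
lid_edge 0.67 [325. 246.] [615.8  35.3  72.1]
lid_edge 0.5 [355. 274.] [552.7  31.6  24.8]
medicine_cup 0.87 [419. 206.] [ 512.1 -228.8   29.1]
medicine_cup 0.25 [353. 274.] [554.3  35.5  28. ]
cal_tube 0.72 [300. 224.] [729.2 -69.2   9.2]
```

View pics/scene0.png

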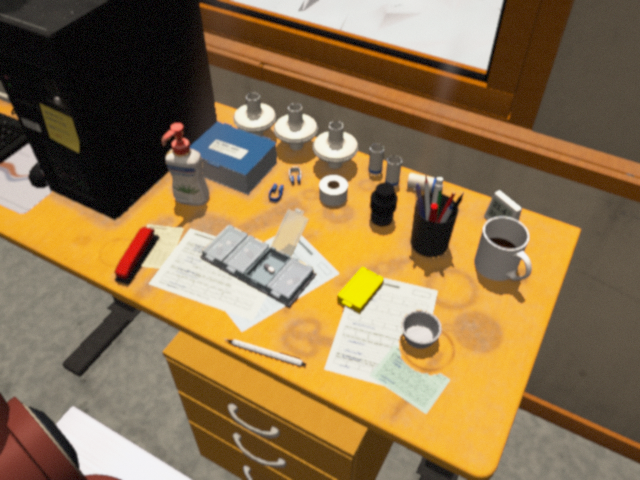

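View pics/side0.png

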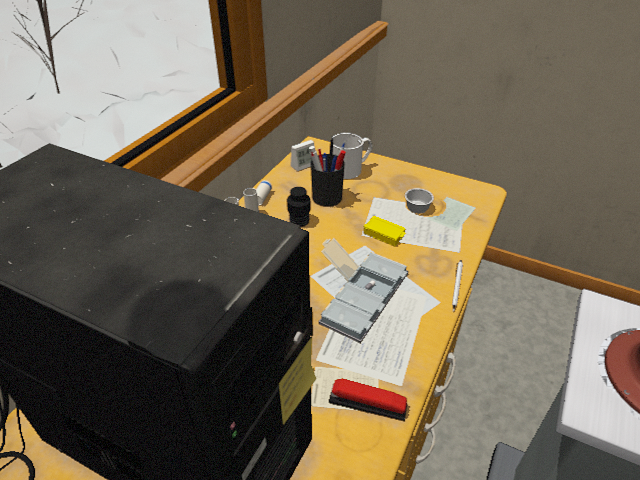

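The organiser is at scene (258,263) and side (365,295). The third compartment from the left has its lid up, at scene (292,230). What could be mistaken:
- **Capsule:** the one in the open pocket at scene (270,267), against those under the shut lids at (225,243), (245,255) and (293,277).
- **Pod:** the grey open one, against the yellow box at (361,288).
- **Cup:** the steel cup at (421,330), against the mug (502,248) and the pen pot (433,230).

I choose the capsule in the open grey pocket and the steel cup at (421,330).

```bash
python3 - <<'E'
from h import *
np.set_printoptions(precision=1,suppress=True)
p=shot("scene"); q=shot("side")
save(p,"crop.png",(195,190,345,310),5)
for n,c in (("scene",p),("side",q)):
    v,u=np.mgrid[0:480:4,0:640:4]
    d=np.stack([(u-c["cx"])/c["fx"],-(v-c["cy"])/c["fy"],-np.ones(u.shape)],-1)@c["M"][:3,:3].T
    X=c["M"][:3,3]+d*c["depth"][v,u][...,None]; X=X[c["depth"][v,u]>0]
    t=X[(X[:,2]>200)&(X[:,0]<900)&(X[:,1]>150)]; print(n,len(t),t.min(0) if len(t) else 0,t.max(0) if len(t) else 0)
    for lo in (30,100):
        t=X[(X[:,2]>lo)&(X[:,0]<800)&(X[:,1]>300)]; print(lo,t.min(0),t.max(0))
for uv in [(421,320),(421,330)]: print(at_depth(p,*uv))
for nm in ("medicine_cup","pod_lid","capsule","sanitiser"):
    for c in (p,q):
        for r in spotter.cut_out(c,nm)[:2]:
            m=r["region"]; v,u=np.nonzero(m); d=c["depth"][v,u]
            X=np.array([at_depth(c,a,b) for a,b in zip(u,v)]); X=X[d>0]
            print(nm,round(r["p"],2),r["box"],len(u),X.min(0),X.max(0),np.median(X,0))
E
```

```text
scene 1453 [462.5 353.2 200.1] [817.2 540.8 405.5]
30 [461.1 300.8  30.3] [799.6 889.3 405.5]
100 [461.1 353.2 100.2] [798.9 540.8 405.5]
side 4866 [464.1 360.5 200. ] [815.3 541.  410.3]
30 [461.5 360.1  30.1] [799.9 541.4 410.3]
100 [461.5 360.5 100.6] [799.9 541.4 410.3]
[ 547.9 -251.1   11. ]
[ 537.2 -257.1   -0.5]
medicine_cup 0.8 [403.2, 311.4, 440.5, 348.9] 1219 [ 488.9 -291.1   -3.1] [ 578.8 -226.8   36.4] [ 532.3 -257.2   14.1]
medicine_cup 0.22 [320.2, 175.2, 348.1, 207.9] 780 [720.   -4.4  -5. ] [814.   69.1  36. ] [740.8  22.1  28.3]
medicine_cup 0.61 [406.1, 186.9, 433.5, 217.2] 561 [ 491.  -327.2    1.7] [ 556.  -221.7   37.6] [ 523.5 -270.1   21.5]
pod_lid 0.71 [337.9, 270.6, 385.5, 310.6] 1052 [ 506.7 -161.    -3.6] [ 612. -102.   24.] [ 553.1 -133.1   19. ]
pod_lid 0.66 [273.4, 211.4, 307.6, 254.7] 1025 [550.    2.9  -2.1] [676.5  84.8  80.8] [585.7  27.2  46.6]
pod_lid 0.98 [324.0, 244.0, 359.0, 279.9] 750 [552.1 -59.1  -0.3] [656.   54.3  83.4] [586.8  30.   49.5]
pod_lid 0.97 [363.5, 216.3, 407.3, 237.0] 503 [ 511.8 -162.9    0.7] [ 606.2 -104.3   25.3] [ 555.1 -130.2   21.5]
capsule 0.62 [265.7, 263.4, 277.0, 274.5] 54 [510.   21.1   7.5] [521.6  43.6  17.6] [516.5  31.1  13.3]
capsule 0.57 [365.5, 282.1, 372.0, 287.3] 51 [513.3  24.1   9.1] [524.9  47.6  19.5] [519.1  37.5  15.6]
sanitiser 0.25 [271.8, 209.5, 307.9, 253.5] 1041 [550.    2.9  -2.7] [676.5  74.4  80.8] [585.6  27.5  46.2]
```

View pics/crop.png

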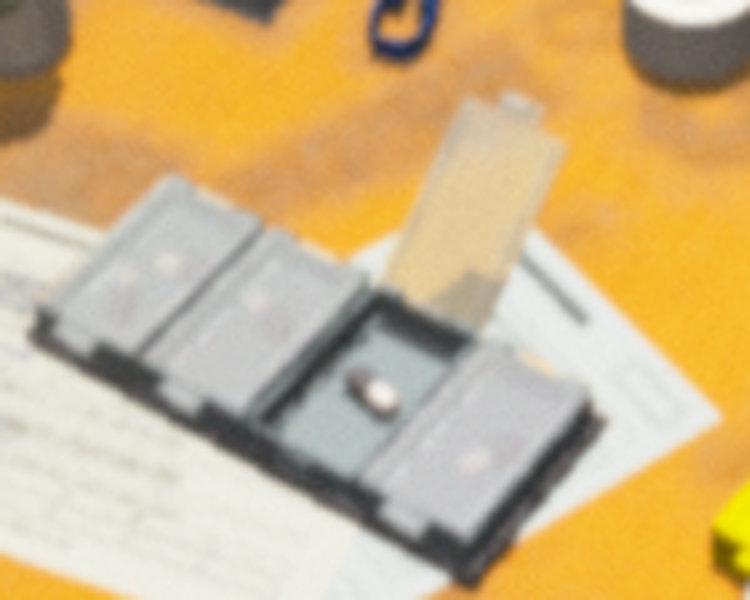

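The crop shows the open third compartment with the grey/white capsule at crop (372,392), so the choice is confirmed. Next I work out yaw and waypoints round the PC tower (x>461, y 353–541, 405 high).

```bash
python3 - <<'E'
from h import *
np.set_printoptions(precision=3,suppress=True)
s=manip.get_state(); M=R.from_quat(s["tool_rot"]).as_matrix(); print(M, s["tool_pos"])
p=shot("scene"); 
f=lambda a,b,z:at_z(p,195+a/5,190+b/5,z)
a,b=f(35,320,24),f(470,560,24); print(a,b,np.degrees(np.arctan2(*(a-b)[[0,1]])))
a,b=f(175,180,24),f(600,390,24); print(a,b,np.degrees(np.arctan2(*(a-b)[[0,1]])))
for c,t in ((425,(90,420,280)),(0,(300,310,280)),(0,(430,130,280)),(0,(500,32,240))):
    print(t, M.T@(np.array(t)-s["tool_pos"]))
print(shot("wrist")["T_tool_cam"])
E
```

```text
[[-0.969  0.247 -0.   ]
 [ 0.247  0.969 -0.   ]
 [ 0.    -0.    -1.   ]] [160.659 629.792 187.236]
[478.632 151.182  24.   ] [463.716 -43.148  24.   ] 4.389175454672496
[561.521 146.775  24.   ] [550.33  -45.274  24.   ] 3.3350040831561794
(90, 420, 280) [  16.615 -220.755  -92.744]
(300, 310, 280) [-214.058 -275.435  -92.75 ]
(430, 130, 280) [-384.516 -417.716  -92.745]
(500, 32, 240) [-476.57  -495.369  -52.743]
[[  -0.       0.954    0.3     83.667]
 [   1.      -0.       0.001    0.027]
 [   0.001    0.3     -0.954 -197.257]
 [   0.       0.       0.       1.   ]]
```

Call:
servo_tool(
  targets=[0,0,0,3,-50,-25,1,0,0,0,6,-100,-50,1,0,0,0.12,9,-150,-75,1,0,0,0.28,12,-199,-93,1,0,0,0.44,-45,-213,-93,1,0,0,0.6,-103,-226,-93,1,0,0,0.76,-161,-240,-93,1,0,0,0.92,-219,-254,-93,1,0,0,1.08,-260,-295,-93,1,0,0,1.24,-302,-336,-93,1],
)

```text
t: 2.85
tool_pos: [371.4, 228.1, 280.5]
tool_rot: [0.68, 0.733, 0.0, 0.0]
wrist_force: [0.5, -0.2, -0.8]
finger_gap: 93.0
gripper_force: 0.0
```

```bash
cat > go.py <<'E'
import sys
from h import *
# usage: go.py x y z [yaw_deg of tool y]: tool-frame shift and turn
s=manip.get_state(); M=R.from_quat(s["tool_rot"]).as_matrix(); a=list(map(float,sys.argv[1:]))
print("t",round(float(s["t"]),2),"tool",np.round(s["tool_pos"],1),"gap",round(float(s["finger_gap"]),1),"F",np.round(s["wrist_force"],1))
print("shift",np.round(M.T@(np.array(a[:3])-s["tool_pos"]),1))
if len(a)>3:
    c,n=np.cos(np.radians(a[3])),np.sin(np.radians(a[3])); y=np.array([c,n,0]); z=np.array([0,0,-1.]); D=np.c_[np.cross(y,z),y,z]
    print("turn",np.round(R.from_matrix(M.T@D).as_rotvec(),3))
E
python3 go.py 515 33 130 -4; python3 -c "
from h import *; print(manip.get_state()['qpos'])"
```

```text
t 2.85 tool [371.4 228.1 280.5] gap 93.0 F [ 0.5 -0.2 -0.8]
shift [-205.5  128.3  150.5]
turn [ 0.001 -0.001  0.146]
[-0.94714003  0.19485793  0.4244733   1.85562964 -0.08925706  1.1086875
 -0.41400356]
```

Call:
servo_tool(
  targets=[0,0,0.08,-45,28,15,1,0,0,0.146,-95,60,40,1,0,0,0.146,-140,88,75,1,0,0,0.146,-180,112,115,1,0,0,0.146,-205,128,150,1,0,0,0.146,-205,128,150,1,0,0,0.146,-205,128,150,1],
)

```text
t: 3.72
tool_pos: [514.6, 36.7, 131.0]
tool_rot: [0.729, 0.684, 0.001, -0.0]
wrist_force: [-0.5, 0.5, 0.2]
finger_gap: 92.8
gripper_force: 0.0
```

```bash
cat > look.py <<'E'
import sys
from h import *
np.set_printoptions(precision=1,suppress=True)
p=shot("wrist"); 
if len(sys.argv)>1: save(p,sys.argv[1])
np.savez(sys.argv[2] if len(sys.argv)>2 else "last.npz",M=p["M"],px=p["pixels"],d=p["depth"],K=[p["fx"],p["fy"],p["cx"],p["cy"]])
for q in ["capsule","lid_hinge","lid_edge","pod_open"]:
    for r in spotter.spot_point(p,q)[:3]:
        u,v=r["point"]; print(q,round(r["p"],2),np.array([u,v]),at_depth(p,min(max(u,0),639),min(max(v,0),479)))
for r in spotter.cut_out(p,"capsule")[:3]:
    v,u=np.nonzero(r["region"]); c=np.array([u.mean(),v.mean()]); X=np.array([at_z(p,a,b,11) for a,b in zip(u,v)])[:,:2]
    w,V=np.linalg.eigh(np.cov(X.T)); D=np.array([at_depth(p,a,b) for a,b in zip(u,v)])
    print("cut",round(r["p"],2),r["box"],len(u),"c",c,X.mean(0),"axis",V[:,1],4*np.sqrt(w),"depth med",np.median(D,0),"zmax",np.percentile(D[:,2],90))
E
python3 look.py w1.png a.npz
```

```text
capsule 0.75 [325.6 224.6] [518.4  34.5  15.4]
lid_hinge 0.93 [365.4 225.5] [554.   33.6  23.6]
lid_edge 0.59 [449.8 245.5] [613.3  26.8  71. ]
lid_edge 0.56 [330.9 375.6] [518.7  67.  262.3]
pod_open 0.98 [368.9 365.1] [527.6  66.2 258.4]
pod_open 0.82 [323.1 223.2] [516.1  35.7  14.4]
cut 0.63 [318.1, 213.6, 335.0, 238.2] 286 c [326.5 224.3] [519.2  33.4] axis [0.2 1. ] [11.8 28.2] depth med [519.3  34.1  14.5] zmax 15.84341440933872
```

View pics/w1.png

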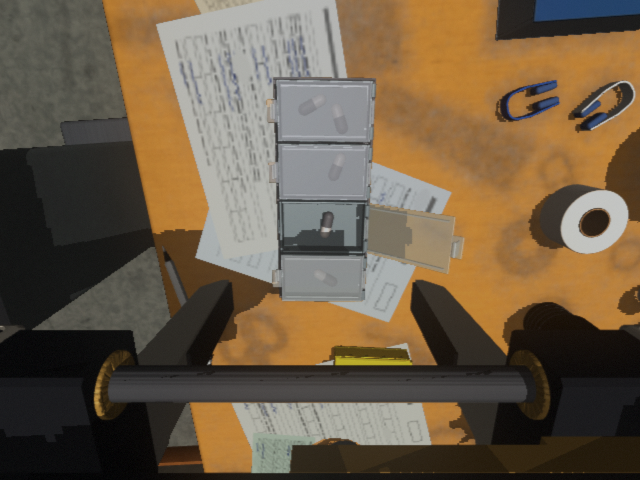

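The wrist view shows the capsule at (326,224) in the third pocket, which spans (280–367, 202–253). The lid leans back to (450,245), and the organiser lies parallel to the tool axes. Next I move lower for a second view.

```bash
python3 go.py 519 34 75 -9
```

```text
t 4.03 tool [514.6  36.7 131.2] gap 93.1 F [-1.1  0.9 -0.4]
shift [-2.5  4.4 56.2]
turn [ 0.002 -0.001  0.094]
```

Call:
servo_tool(
  targets=[0,0,0.09,-2,4,30,0.25,0,0,0.09,-2,4,56,0.25,0,0,0.09,-2,4,56,0.25,0,0,0.09,-2,4,56,0.25],
)

```text
t: 4.53
tool_pos: [519.0, 33.5, 75.3]
tool_rot: [0.76, 0.65, 0.001, 0.001]
wrist_force: [1.4, -0.2, -0.2]
finger_gap: 57.5
gripper_force: 0.0
```

```bash
python3 look.py w2.png b.npz; python3 - <<'E'
from h import *
np.set_printoptions(precision=1,suppress=True)
def ld(f):
    z=np.load(f); K=z["K"]; return dict(M=z["M"],fx=K[0],fy=K[1],cx=K[2],cy=K[3],depth=z["d"])
a=ld("a.npz")
P=[at_z(a,*c,z) for c,z in (((275,79),24),((375,79),24),((366,300),24),((283,300),24),((280,203),22),((367,203),22),((365,252),22),((280,254),22))]
print(np.array(P))
E
```

```text
capsule 0.94 [319.2 241.6] [517.5  33.7  16.1]
lid_hinge 0.74 [368.8 240.5] [554.5  31.   23. ]
lid_edge 0.96 [347.7 413.5] [ 517.7 -127.2   21.2]
lid_edge 0.64 [480.4 259.7] [612.2  29.   80.8]
pod_open 0.98 [382.8 394.3] [536.5  58.5 208.8]
pod_open 0.91 [317.1 239.9] [516.   34.4  13.3]
cut 0.55 [313.2, 224.6, 328.1, 255.6] 387 c [321.1 238.8] [519.1  34. ] axis [0.3 1. ] [11.1 28.9] depth med [519.2  35.5  14.7] zmax 16.007744011416186
[[485.6 158.9  24. ]
 [564.8 153.8  24. ]
 [552.5 -40.5  24. ]
 [473.1 -35.3  24. ]
 [479.4  58.6  22. ]
 [556.2  53.7  22. ]
 [553.1   7.8  22. ]
 [474.6  10.9  22. ]]
```

View pics/w2.png

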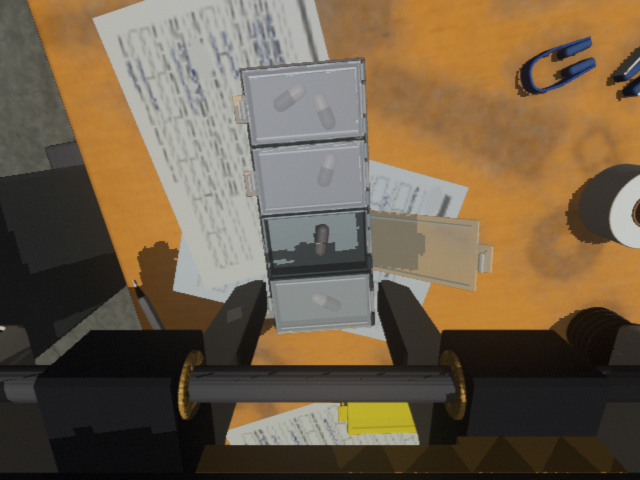

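Both views put the capsule at (519,34) with z≈11: the planes agree at 0.6 mm and its top reads 16. The capsule is at (321,239) in this picture, almost along the tool's x axis. I close the jaws a little more, then go down.

Call:
servo_tool(
  targets=[0,0,0.03,0,0,0,0.25,0,0,0.03,0,0,0,0.25,0,0,0.03,0,0,10,0.25,0,0,0.03,0,0,25,0.25,0,0,0.03,0,0,40,0.25,0,0,0.03,0,0,52,0.25,0,0,0.03,0,0,60,0.25,0,0,0.03,0,0,65,0.25,0,0,0.03,0,0,67,0.25,0,0,0.03,0,0,67,0.25],
)

```text
t: 6.08
tool_pos: [518.5, 33.3, 7.4]
tool_rot: [0.769, 0.639, 0.0, 0.0]
wrist_force: [-1.0, 0.6, 0.2]
finger_gap: 22.9
gripper_force: 0.0
```

Call:
servo_tool(
  targets=[0,0,0,0,0,0,0.0,0,0,0,0,0,0,0.0,0,0,0,0,0,0,0.0,0,0,0,0,0,0,0.0,0,0,0,0,0,0,0.0],
  newtons=8,
)

```text
t: 6.7
tool_pos: [518.2, 33.3, 7.2]
tool_rot: [0.769, 0.639, -0.0, -0.0]
wrist_force: [-0.2, -0.1, 0.5]
finger_gap: 0.6
gripper_force: 0.0
```

The jaws shut on nothing (gap 0.6), so I lift and look again.

Call:
servo_tool(
  targets=[0,0,0,0,0,-20,0.0,0,0,0,0,0,-50,0.0,0,0,0,0,0,-68,0.0,0,0,0,0,0,-68,0.0,0,0,0,0,0,-68,0.0],
)

```text
t: 7.32
tool_pos: [517.6, 33.5, 74.6]
tool_rot: [0.769, 0.639, -0.001, -0.0]
wrist_force: [-0.9, 1.0, -1.1]
finger_gap: 0.6
gripper_force: 0.0
```

```bash
python3 look.py w3.png c.npz; python3 -c "
from h import *
s=manip.get_state();print(s['tool_pos'],s['finger_gap'])
im=cv2.imread('pics/w3.png')[150:420,180:460];cv2.imwrite('pics/w3c.png',cv2.resize(im,None,fx=2.2,fy=2.2))"
```

```text
capsule 0.72 [320.2 241.4] [516.7  33.6  15.1]
lid_hinge 0.64 [369.4 239.2] [553.3  31.4  23.8]
lid_hinge 0.52 [479.7 254.4] [613.9  25.7  71. ]
lid_edge 0.89 [477.2 252.5] [612.9  26.7  70. ]
pod_open 0.94 [318.9 236.9] [516.3  36.7  12.9]
cut 0.94 [315.4, 225.6, 329.9, 255.5] 372 c [323.  239.2] [518.9  33.6] axis [0.2 1. ] [10.9 28. ] depth med [519.2  35.   14.7] zmax 16.04674499928248
[517.9024808   33.29110353  74.69557166] 0.4843264726645868
```

View pics/w3c.png

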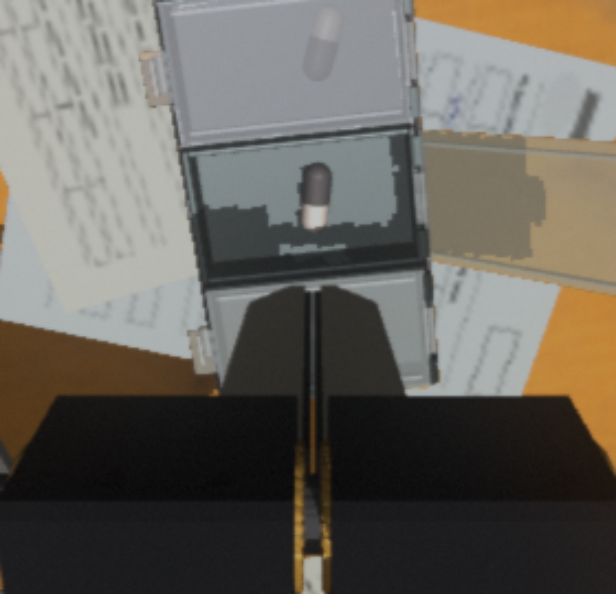

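The capsule at crop (315,197) hasn't moved. The closed fingertips end at crop (313,288), so they may never have reached it. I check the fingertips and floor with the depth image.

```bash
python3 - <<'E'
from h import *
np.set_printoptions(precision=1,suppress=True)
p=shot("wrist"); s=manip.get_state(); Mi=np.linalg.inv(p["M"]@np.linalg.inv(np.array(p["T_tool_cam"])))
print(p["fx"],p["cx"],p["cy"],"tcp px",proj(p,s["tool_pos"]))
for v in range(262,330,3): 
    r=[]
    for u in (305,314,322,330,340):
        X=at_depth(p,u,v); r.append((Mi@np.r_[X,1])[:3])
    print(v,*r)
for u,v in ((320,240),(300,235),(345,230),(320,192),(322,250),(320,300),(260,200)): print(u,v,at_depth(p,u,v))
E
```

```text
352.0637135993186 321.68653899037264 237.5078452178426 tcp px [321.5 271.9]
262 [-21.1 -13.3  69.9] [-20.7  -5.9  68.9] [-20.9   0.5  69.4] [-20.9   7.   69.5] [-19.9  15.   66.8]
265 [-23.2 -13.3  68.8] [-22.5  -5.9  67.1] [-21.8   0.5  65.2] [-20.8   6.9  62.8] [-20.2  14.7  61.3]
268 [-22.8 -12.9  61.3] [-22.7  -5.8  61.2] [-22.    0.5  59.4] [-21.3   6.8  57.8] [-20.6  14.5  56.1]
271 [-23.3 -12.7  56.5] [-22.2  -5.6  53.9] [-22.4   0.5  54.2] [-22.    6.7  53.4] [-22.   14.4  53.5]
274 [-24.1 -12.5  52.6] [-25.8  -5.7  56.4] [-25.5   0.5  55.8] [-24.9   6.7  54.3] [-24.3  14.4  52.9]
277 [-27.  -12.6  53.4] [-26.4  -5.6  52.1] [-26.5   0.5  52.2] [-25.4   6.6  49.7] [-25.8  14.3  50.5]
280 [-28.4 -12.5  50.9] [  9.5  -3.7 -32.9] [-28.4   0.5  50.9] [  9.    4.5 -31.9] [-28.5  14.4  51.1]
283 [  9.2  -8.1 -35.9] [  9.   -3.6 -35.5] [  7.5   0.4 -32.1] [  9.    4.4 -35.4] [  9.3   9.4 -36.2]
286 [  9.   -8.  -38.9] [  9.2  -3.6 -39.4] [  7.3   0.4 -35.4] [  9.1   4.3 -39.2] [  8.4   9.3 -37.7]
289 [  9.2  -7.8 -42.8] [  9.3  -3.5 -43. ] [  8.    0.4 -40.2] [  8.8   4.3 -42. ] [  9
[... 863 characters left out ...]
7 -67.9] [  9.1  -3.  -68. ] [ -3.2   0.4 -46.7] [  8.9   3.7 -67.7] [  9.1   7.8 -68. ]
319 [  8.8  -6.6 -69.8] [  9.   -2.9 -70.2] [ -4.1   0.4 -47.8] [  9.3   3.6 -70.8] [  8.9   7.7 -70.1]
322 [  8.9  -6.5 -72.3] [  9.3  -2.9 -73. ] [ -4.8   0.4 -49.5] [  9.    3.5 -72.5] [  9.3   7.5 -73. ]
325 [  8.8  -6.4 -74.3] [  9.6  -2.8 -75.6] [ -7.3   0.4 -48.1] [  9.3   3.5 -75.3] [  9.1   7.4 -74.9]
328 [  9.   -6.3 -76.9] [  8.7  -2.8 -76.4] [-70.    0.5  50.1] [  9.4   3.4 -77.6] [  9.2   7.3 -77.3]
320 240 [517.   34.3  14.5]
300 235 [501.8  38.9   6.9]
345 230 [537.3  36.4   7. ]
320 192 [524.2  72.3  23.2]
322 250 [517.1  26.3  15.2]
320 300 [518.9  41.5 126.9]
260 200 [481.2  74.8  24.9]
```

The depth shows the visible fingertips at tool z≈−33 and not at 0, so they never reached the pocket. I check this with the independent cameras and locate the gripper body.

```bash
python3 - <<'E'
from h import *
np.set_printoptions(precision=0,suppress=True)
p=shot("wrist"); s=manip.get_state(); print(s["tool_pos"],s["tool_rot"],s["qpos"])
Mi=np.linalg.inv(p["M"]@np.linalg.inv(np.array(p["T_tool_cam"])))
for v in (331,336,345,360,380,400):
    print(v,*[(Mi@np.r_[at_depth(p,u,v),1])[:3] for u in (190,240,280,340,400,440)])
T=np.linalg.inv(Mi)
for n in ("scene","side"):
    c=shot(n); v,u=np.mgrid[0:480,0:640]
    d=np.stack([(u-c["cx"])/c["fx"],-(v-c["cy"])/c["fy"],-np.ones(u.shape)],-1)@c["M"][:3,:3].T
    X=c["M"][:3,3]+d*c["depth"][...,None]; Y=(X.reshape(-1,3)-T[:3,3])@T[:3,:3]
    k=(c["depth"].ravel()>0)&(abs(Y[:,0])<60)&(abs(Y[:,1])<110)&(Y[:,2]<45)&(Y[:,2]>-220)
    Y=Y[k]
    for lo in range(-220,40,10):
        b=Y[(Y[:,2]>=lo)&(Y[:,2]<lo+10)]
        if len(b): print(n,lo,len(b),b.min(0)[:2],b.max(0)[:2])
save(c,"side1.png")
E
```

```text
[518.  33.  75.] [ 1.  1. -0. -0.] [-0.  1.  0.  2. -0.  1.  0.]
331 [ -88. -116.   75.] [  36.  -20. -121.] [  36.  -10. -121.] [  36.    5. -122.] [  36.   19. -122.] [-88. 105.  75.]
336 [ -93. -117.   75.] [  35.  -20. -123.] [  36.  -10. -123.] [  36.    5. -124.] [  35.   19. -123.] [  36.   29. -124.]
345 [-103. -118.   75.] [  36.  -18. -128.] [  36.   -9. -128.] [  36.    4. -127.] [  36.   18. -127.] [  36.   27. -127.]
360 [  36.  -28. -132.] [  35.  -18. -132.] [  36.   -9. -132.] [  35.    4. -132.] [  35.   17. -132.] [  36.   26. -132.]
380 [  35.  -26. -138.] [  35.  -16. -138.] [  36.   -8. -139.] [  35.    4. -138.] [  35.   16. -138.] [  36.   24. -139.]
400 [  31.  -26. -139.] [  32.  -16. -140.] [  31.   -8. -140.] [  31.    4. -139.] [  31.   16. -139.] [  31.   24. -139.]
scene -220 457 [-40. -38.] [32. 34.]
scene -210 461 [-38. -42.] [35. 18.]
scene -200 203 [-37. -43.] [32. 14.]
scene -190 107 [-23. -42.] [20. -5.]
scene -180 172 [-23. -42.] [21. 17.]
scene -170 305 [-32. -95.] [30. 91.]
scene -160 1917 [-37. -96.] [36. 95.]
scene -150 425 [-37. -95.] [35. 92
[... 712 characters left out ...]
. 16.]
side -180 243 [-19. -41.] [27. 18.]
side -170 875 [-33. -94.] [40. 94.]
side -160 1209 [-35. -94.] [39. 95.]
side -150 507 [-32. -93.] [39. 92.]
side -140 613 [-32. -86.] [39. 86.]
side -130 335 [-34. -86.] [38. 85.]
side -120 41 [-34. -86.] [36. 85.]
side -110 7 [  2. -18.] [11. 15.]
side -100 89 [ -6. -18.] [13. 18.]
side -90 95 [ -8. -17.] [14. 18.]
side -80 89 [ -6. -17.] [13. 17.]
side -70 93 [ -7. -16.] [12. 16.]
side -60 86 [ -7. -15.] [12. 15.]
side -50 67 [ -6. -15.] [12. 14.]
side -40 28 [ 8. -9.] [11. 11.]
side -10 26 [ 5. 93.] [ 22. 104.]
side 0 128 [-10.  82.] [ 36. 100.]
side 10 160 [-14.  66.] [34. 91.]
side 20 160 [-14.  52.] [33. 79.]
side 30 145 [-16.  44.] [33. 65.]
```

All three cameras agree that the whole gripper sits about 32–33 mm behind the reported TCP: the body is at −117 where −84 was expected, and the tips are at about −32. I refine this offset before going down.

```bash
python3 - <<'E'
from h import *
np.set_printoptions(precision=1,suppress=True)
p=shot("wrist"); Mi=np.linalg.inv(p["M"]@np.linalg.inv(np.array(p["T_tool_cam"])))
for u in (312,315,318,326,329,332):
    r=[(v,(Mi@np.r_[at_depth(p,u,v),1])[:3]) for v in range(270,290)]
    r=[x for x in r if x[1][2]<0]; print(u,r[0],r[1],r[2])
E
python3 go.py 519 34 20
```

```text
312 (280, array([  9.3,  -4.7, -32.5])) (281, array([  9.3,  -4.7, -33.7])) (282, array([  9. ,  -4.7, -34.2]))
315 (280, array([  9. ,  -3.2, -31.9])) (281, array([  8.5,  -3.2, -32. ])) (282, array([  9.2,  -3.1, -34.7]))
318 (280, array([  9.1,  -1.7, -32.1])) (281, array([  8.6,  -1.7, -32.3])) (282, array([  9.1,  -1.6, -34.5]))
326 (280, array([  8.8,   2.4, -31.4])) (281, array([  9.1,   2.4, -33.3])) (282, array([  9.2,   2.4, -34.7]))
329 (280, array([  8.9,   4. , -31.6])) (281, array([  8.9,   4. , -32.9])) (282, array([  8.7,   3.9, -33.6]))
332 (280, array([  8.9,   5.5, -31.6])) (281, array([  9.3,   5.5, -33.8])) (282, array([  9. ,   5.4, -34.3]))
t 7.88 tool [518.3  33.3  75.2] gap 0.7 F [-0.4 -0.   0.3]
shift [ 0.8  0.6 55.2]
```

Call:
servo_tool(
  targets=[0,0,0,0,1,20,0.25,0,0,0,0,1,40,0.25,0,0,0,0,1,55,0.25,0,0,0,0,1,68,0.25,0,0,0,0,1,78,0.25,0,0,0,0,1,86,0.25,0,0,0,0,1,92,0.25,0,0,0,0,1,94,0.25,0,0,0,0,1,94,0.25],
)

```text
t: 9.0
tool_pos: [519.4, 33.2, -18.7]
tool_rot: [0.769, 0.639, 0.0, 0.0]
wrist_force: [-0.0, -0.2, 0.0]
finger_gap: 23.5
gripper_force: 0.0
```

Tips are now about 13 mm above the desk with no contact. I go down 4 mm more and close.

Call:
servo_tool(
  targets=[0,0,0,0,0,2,0.25,0,0,0,0,0,4.5,0.25,0,0,0,0,0,4.5,0.25,0,0,0,0,0,4.5,0.0,0,0,0,0,0,4.5,0.0,0,0,0,0,0,4.5,0.0,0,0,0,0,0,4.5,0.0],
  newtons=8,
)

```text
t: 9.88
tool_pos: [519.3, 33.1, -23.2]
tool_rot: [0.769, 0.639, 0.0, 0.0]
wrist_force: [0.1, -0.4, -0.8]
finger_gap: 9.3
gripper_force: 8.0
```

Call:
servo_tool(
  targets=[0,0,0,0,0,-10,0.0,0,0,0,0,0,-35,0.0,0,0,0,0,0,-70,0.0,0,0,0,0,0,-100,0.0,0,0,0,0,0,-120,0.0,0,0,0,0,0,-120,0.0],
)

```text
t: 10.62
tool_pos: [520.5, 33.2, 98.6]
tool_rot: [0.769, 0.639, 0.002, 0.001]
wrist_force: [-0.0, -0.1, 0.7]
finger_gap: 9.8
gripper_force: 8.0
```

```bash
python3 - <<'E'
from h import *
np.set_printoptions(precision=1,suppress=True)
for n in ("scene","side"):
    c=shot(n)
    for r in spotter.cut_out(c,"medicine_cup")[:1]:
        m=r["region"].astype(np.uint8); print(n,r["p"],r["box"])
        cs=max(cv2.findContours(m,cv2.RETR_EXTERNAL,cv2.CHAIN_APPROX_NONE)[0],key=len)[:,0]
        v,u=np.nonzero(cv2.dilate(m,np.ones((3,3)))); X=np.array([at_depth(c,a,b) for a,b in zip(u,v)])
        X=X[(X[:,2]>27)&(X[:,2]<35)]; 
        A=np.c_[2*X[:,:2],np.ones(len(X))]; k=np.linalg.lstsq(A,(X[:,:2]**2).sum(1),rcond=None)[0]
        print("rim fit",k[:2],np.sqrt(k[2]+k[:2]@k[:2]),len(X),X[:,2].mean())
        Z=np.array([at_z(c,a,b,32) for a,b in cs])[:,:2]; # upper part of outline is the rim
        (x,y),ra=cv2.minEnclosingCircle(Z.astype(np.float32)); print(x,y,ra)
    for r in spotter.spot_point(c,"medicine_cup")[:2]: print("pt",r["p"],at_z(c,*r["point"],0))
    print([ (round(r["p"],2),r["box"]) for r in spotter.cut_out(c,"capsule")[:3]])
E
python3 go.py 535 -255 95 -9
```

```text
scene 0.98 [399.5, 312.4, 442.3, 347.8]
rim fit [ 521.1 -258.9] 30.39263485107647 317 31.10766628998113
517.71630859375 -261.8092956542969 37.564659118652344
pt 0.56 [ 518.9 -257.6    0. ]
[]
[]
t 11.03 tool [518.8  33.1  96.1] gap 9.8 F [-0.3 -0.   0.5]
shift [-280.2   69.     1.1]
turn [-0.001  0.001 -0.028]
```

Call:
servo_tool(
  targets=[0,0,0,-40,8,0,0.0,0,0,0,-90,17,0,0.0,0,0,0,-145,28,0,0.0,0,0,0,-200,39,0,0.0,0,0,0,-250,49,0,0.0,0,0,0,-287,56,0,0.0,0,0,0,-287,56,0,0.0,0,0,0,-287,56,0,0.0],
)

```text
t: 12.02
tool_pos: [521.4, -258.0, 96.2]
tool_rot: [0.769, 0.639, 0.0, -0.001]
wrist_force: [-0.1, 0.6, -0.3]
finger_gap: 9.6
gripper_force: 8.0
```

```bash
python3 - <<'E'
from h import *
np.set_printoptions(precision=1,suppress=True)
c=shot("wrist"); save(c,"w4.png")
r=spotter.cut_out(c,"medicine_cup")[0]; m=r["region"].astype(np.uint8); print(r["p"],r["box"])
v,u=np.nonzero(cv2.dilate(m,np.ones((3,3)))); X=np.array([at_depth(c,a,b) for a,b in zip(u,v)])
X=X[(X[:,2]>28)&(X[:,2]<36)]
A=np.c_[2*X[:,:2],np.ones(len(X))]; k=np.linalg.lstsq(A,(X[:,:2]**2).sum(1),rcond=None)[0]
print("rim fit",k[:2],np.sqrt(k[2]+k[:2]@k[:2]),len(X),X.min(0),X.max(0))
E
python3 go.py 521 -259 -18
```

```text
0.68 [280.7, 201.2, 367.0, 278.4]
rim fit [ 522.2 -258.1] 30.319937170189046 1413 [ 489.4 -290.8   28. ] [ 554.7 -226.    34.4]
t 12.12 tool [ 521.9 -257.    96.4] gap 9.4 F [ 0.2 -0.3  0. ]
shift [ -2.3  -0.4 114.4]
```

View pics/w4.png

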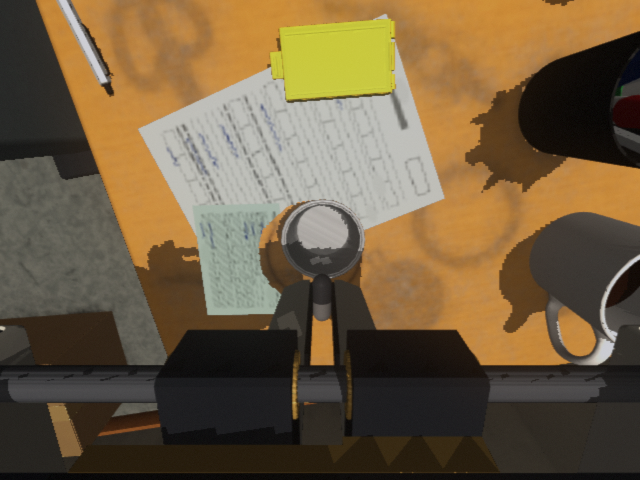

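Wrist view: the capsule is held at (322,285), with the cup's rim at (322,240) right below. The mug and pen pot are on the right, so I check the body's sweep against them before descending.

```bash
python3 - <<'E'
from h import *
np.set_printoptions(precision=0,suppress=True)
c=shot("wrist"); s=manip.get_state(); T=c["M"]@np.linalg.inv(np.array(c["T_tool_cam"]))
for n in ("scene","side","wrist"):
    c=shot(n); v,u=np.mgrid[0:480,0:640]
    d=np.stack([(u-c["cx"])/c["fx"],-(v-c["cy"])/c["fy"],-np.ones(u.shape)],-1)@c["M"][:3,:3].T
    X=(c["M"][:3,3]+d*c["depth"][...,None]).reshape(-1,3); Y=(X-T[:3,3])@T[:3,:3]
    k=(c["depth"].ravel()>0)&(abs(Y[:,0])<60)&(Y[:,1]>20)&(Y[:,1]<150)&(X[:,2]>40)&(X[:,2]<190); print(n,k.sum(), X[k].min(0) if k.any() else 0,X[k].max(0) if k.any() else 0, Y[k].min(0) if k.any() else 0)
E
```

```text
scene 0 0 0 0
side 12 [ 543. -258.  157.] [ 545. -250.  189.] [  3.  20. -93.]
wrist 46 [ 543. -254.  150.] [ 544. -252.  175.] [  7.  20. -79.]
```

Call:
servo_tool(
  targets=[0,0,0,-1,0,30,0.0,0,0,0,-1,0,60,0.0,0,0,0,-1,0,85,0.0,0,0,0,-1,0,102,0.0,0,0,0,-1,0,111,0.0,0,0,0,-1,0,114,0.0,0,0,0,-1,0,114,0.15,0,0,0,-1,0,114,0.15,0,0,0,-1,0,114,0.15],
)

```text
t: 13.45
tool_pos: [521.7, -260.4, -16.7]
tool_rot: [0.769, 0.639, 0.0, 0.0]
wrist_force: [0.1, 0.4, 0.9]
finger_gap: 14.1
gripper_force: 0.0
```

Call:
servo_tool(
  targets=[0,0,0,0,0,-15,0.15,0,0,0,0,0,-40,0.15,0,0,0,0,0,-80,0.15,0,0,0,0,0,-114,0,0,0,0,0,0,-114,0],
)

```text
t: 14.08
tool_pos: [523.4, -261.7, 100.7]
tool_rot: [0.769, 0.639, 0.002, 0.004]
wrist_force: [-0.4, -0.1, -0.3]
finger_gap: 0.9
gripper_force: 0.0
```

```bash
python3 - <<'E'
from h import *
np.set_printoptions(precision=1,suppress=True)
c=shot("wrist"); save(c,"w5.png",(220,160,420,310),3)
for r in spotter.spot_point(c,"capsule")[:3]: print(r, at_depth(c,*r["point"]))
for r in spotter.cut_out(c,"medicine_cup")[:1]: print(r["p"],r["box"])
E
python3 go.py 600 -40 150 -4
```

```text
{'point': [314.6, 230.1], 'p': 0.7} [ 518.5 -260.6   11.7]
0.88 [273.4, 195.8, 360.6, 273.6]
t 14.22 tool [ 520.7 -259.6   96.3] gap 0.4 F [-0.3 -0.4 -0.4]
shift [230.5  37.5 -53.6]
turn [-0.001 -0.001 -0.115]
```

View pics/w5.png

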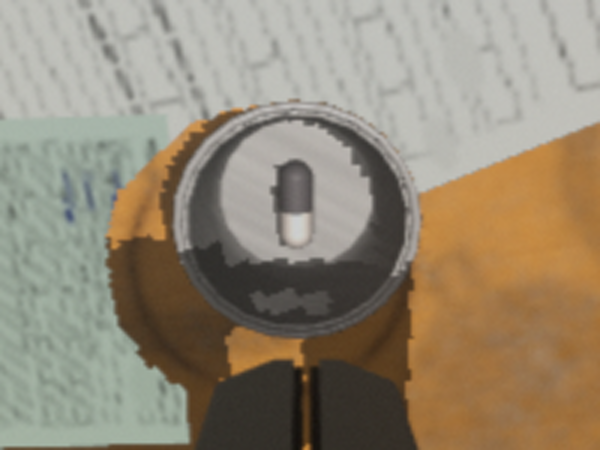

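The capsule lies on the cup's floor (crop 295,203) and the cup is upright. Next I go back over the organiser, then behind the lid, at height.

Call:
servo_tool(
  targets=[0,0,0,0,0,-30,0,0,0,-0.115,45,-8,-44,0,0,0,-0.115,100,-19,-44,0,0,0,-0.115,155,-29,-44,0,0,0,-0.115,210,-39,-44,0,0,0,-0.115,260,-48,-44,0,0,0,-0.115,285,-45,-44,0,0,0,-0.115,292,0,-44,0,0,0,-0.115,300,45,-44,0,0,0,-0.115,305,74,-44,0],
)

```text
t: 15.48
tool_pos: [650.9, 26.2, 138.7]
tool_rot: [0.731, 0.682, -0.001, -0.001]
wrist_force: [0.1, 0.0, 0.0]
finger_gap: 0.3
gripper_force: 0.0
```

```bash
python3 - <<'E'
from h import *
np.set_printoptions(precision=1,suppress=True)
for n in ("scene","side"):
    c=shot(n)
    for q in ("lid_hinge","lid_edge","label_roll","cal_tube"):
        for r in spotter.spot_point(c,q)[:3]: 
            if 0<=r["point"][0]<639 and 0<=r["point"][1]<479: print(n,q,round(r["p"],2),at_depth(c,*r["point"]))
E
python3 go.py 650 27 23 -4
```

```text
scene lid_hinge 0.91 [ 592.3 -136.2   15.8]
scene lid_hinge 0.72 [557.2  24.2  27.2]
scene lid_edge 0.58 [611.6  25.3  78.9]
scene lid_edge 0.57 [ 520.5 -126.6   16.9]
scene label_roll 0.77 [726.   12.3  28.8]
scene cal_tube 0.61 [720.3 -91.3  22. ]
side lid_hinge 0.8 [553.   28.6  16.9]
side lid_hinge 0.68 [ 594.1 -140.    19.8]
side lid_edge 0.95 [615.3  31.8  72.5]
side lid_edge 0.79 [ 513.3 -146.4    1.8]
side cal_tube 0.78 [727.6 -73.5   8.1]
t 15.97 tool [649.5  26.1 141.1] gap 0.5 F [-0.4  0.2  0.6]
shift [  0.9   0.5 118.1]
turn [-0. -0. -0.]
```

Call:
servo_tool(
  targets=[0,0,0,1,0,50,0,0,0,0,1,0,95,0,0,0,0,1,0,115,0,0,0,0,1,0,118,0,0,0,0,1,-15,118,0,0,0,0,1,-30,118,0,0,0,0,1,-45,118,0,0,0,0,1,-60,118,0],
)

```text
t: 16.98
tool_pos: [603.2, 30.1, 31.1]
tool_rot: [0.731, 0.682, 0.01, 0.01]
wrist_force: [-0.2, 0.3, 0.4]
finger_gap: 0.5
gripper_force: 0.2
```

Call:
servo_tool(
  targets=[0,0,0,0,-12,0,0,0,0,0,0,-24,0,0,0,0,0,0,-36,0,0,0,0,0,0,-48,0,0,0,0,0,0,-58,0,0,0,0,0,0,-68,0,0,0,0,0,0,-74,0,0,0,0,0,0,-74,0,0],
)

```text
t: 17.98
tool_pos: [516.1, 36.4, 22.7]
tool_rot: [0.731, 0.682, -0.0, -0.0]
wrist_force: [0.6, 0.5, -0.8]
finger_gap: 0.4
gripper_force: 0.0
```

```bash
python3 - <<'E'
from h import *
np.set_printoptions(precision=1,suppress=True)
for n in ("scene","side"):
    c=shot(n); save(c,n+"2.png",(230,190,330,310) if n=="scene" else (310,220,430,320),4)
    for q in ("lid_edge",):
        for r in spotter.spot_point(c,q)[:3]: print(n,q,round(r["p"],2),r["point"],at_depth(c,*r["point"]))
a=cv2.imread("pics/scene2.png");b=cv2.imread("pics/side2.png");b=cv2.copyMakeBorder(b,0,80,0,0,0)
d=np.hstack([a,b[:480,:400]]);cv2.imwrite("pics/both.png",d)
E
python3 go.py 490 35 30
```

```text
scene lid_edge 0.63 [347.9, 301.9] [ 518.  -128.1   16. ]
scene lid_edge 0.54 [258.5, 260.9] [484.6  28.2  69.6]
side lid_edge 0.89 [385.6, 270.3] [490.2  38.3  67.3]
t 18.18 tool [516.9  36.3  22.7] gap 0.7 F [ 0.5 -0.   0.3]
shift [ -3.2 -26.8  -7.3]
```

View pics/both.png

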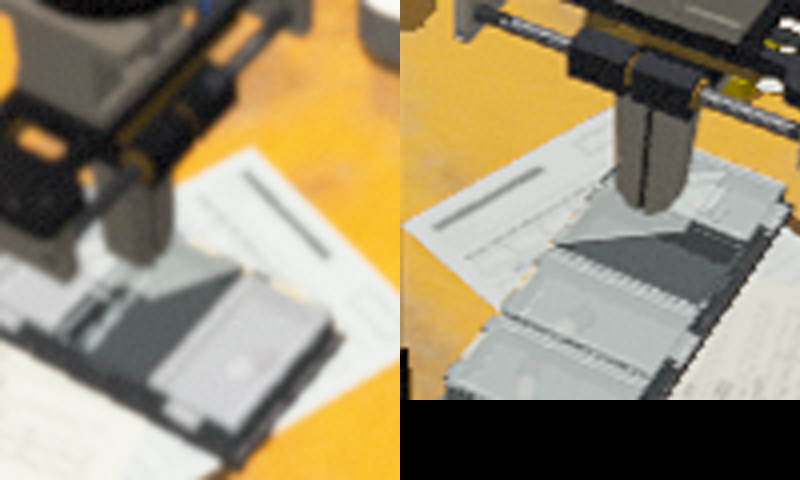

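Both crops show the lid tipped over the pocket at roughly 38°, with the closed fingers on its outer face. I press it down diagonally towards the free edge.

Call:
servo_tool(
  targets=[0,0,0,0,-9,5,0,0,0,0,-1,-18,10,0,0,0,0,-2,-26,17,0,0,0,0,-3,-32,24,0,0,0,0,-3,-33,28,0,0,0,0,-3,-33,28,0],
)

```text
t: 18.92
tool_pos: [483.1, 35.6, -5.6]
tool_rot: [0.731, 0.682, -0.0, -0.0]
wrist_force: [0.1, -0.4, -0.6]
finger_gap: 0.8
gripper_force: 0.0
```

Call:
servo_tool(
  targets=[0,0,0,0,0,1,0,0,0,0,0,0,2,0,0,0,0,0,0,3,0,0,0,0,0,0,3,0],
)

```text
t: 19.42
tool_pos: [483.6, 35.7, -7.7]
tool_rot: [0.731, 0.682, 0.0, 0.0]
wrist_force: [-1.7, -0.8, 5.8]
finger_gap: -0.0
gripper_force: 2.9
```

Call:
servo_tool(
  targets=[0,0,0,0,0,1,0,0,0,0,0,0,1,0],
)

```text
t: 19.68
tool_pos: [483.7, 35.7, -8.2]
tool_rot: [0.731, 0.682, 0.001, -0.0]
wrist_force: [-2.2, 0.1, 10.4]
finger_gap: 0.2
gripper_force: 5.2
```

Call:
servo_tool(
  targets=[0,0,0,0,0,1,0,0,0,0,0,0,1,0],
)

```text
t: 19.92
tool_pos: [483.7, 35.7, -8.6]
tool_rot: [0.732, 0.682, 0.001, -0.0]
wrist_force: [-2.4, -0.1, 15.0]
finger_gap: 0.4
gripper_force: 7.5
```

15 N against a hard stop, so the lid should be home. I lift clear and check the lid, the cup and the bystanders.

Call:
servo_tool(
  targets=[0,0,0,0,0,-15,0,0,0,0,0,0,-60,0,0,0,0,0,0,-110,0,0,0,0,0,-15,-130,0,0,0,0,0,-15,-130,0],
)

```text
t: 20.55
tool_pos: [468.6, 37.0, 121.1]
tool_rot: [0.731, 0.682, 0.001, 0.001]
wrist_force: [0.7, 0.7, -0.6]
finger_gap: 0.7
gripper_force: 0.0
```

```bash
python3 - <<'E'
from h import *
np.set_printoptions(precision=1,suppress=True)
c=shot("wrist"); save(c,"w6.png")
hx=np.array([.9976,-.07,0]); hy=np.array([.07,.9976,0]); H=np.array([555,30.6,0])
for off in (-16,0,16,50,-49):
    r=[]
    for d in (6,20,40,60,70,74):
        u,v=proj(c,np.r_[(H-hx*d+hy*off)[:2],24]); u,v=int(round(u)),int(round(v))
        if 0<=v<478: 
            P=np.array([at_depth(c,a,b)[2] for a in range(u-2,u+3) for b in range(v-2,v+3)]); r.append(np.median(P))
    print(off,np.array(r))
print(manip.get_state()["wrist_force"])
for n in ("scene","side"):
    c=shot(n)
    for q in ("medicine_cup","cal_tube","label_roll","sanitiser"):
        for r in spotter.spot_point(c,q)[:1]: print(n,q,round(r["p"],2),np.round(r["point"]))
E
```

```text
-16 [23.9 23.8 23.6 23.6 23.9 23.6]
0 [23.8 24.  23.8 23.9 23.6 23.7]
16 [23.8 23.8 23.6 23.9 24.1 24. ]
50 [23.6 24.1 23.8 23.8 24.  24.1]
-49 [23.8 24.1 24.  23.7 24.  24. ]
[-0.3 -0.3 -0.2]
scene medicine_cup 0.59 [417. 336.]
scene cal_tube 0.57 [380. 220.]
scene label_roll 0.97 [333. 195.]
scene sanitiser 0.57 [193. 199.]
side medicine_cup 0.4 [418. 206.]
side cal_tube 0.98 [301. 224.]
```

View pics/w6.png

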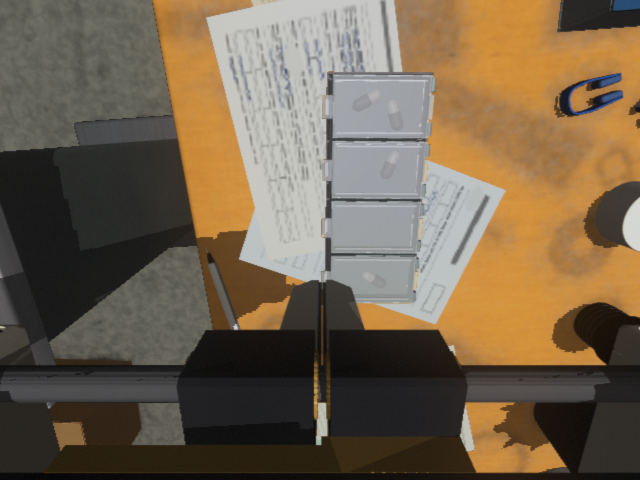

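The third lid, at (375,228), lies flat at 24 mm like its neighbours and its pocket is empty. The bystanders haven't moved and the robot touches nothing.

```bash
python3 -c "
from h import *
print(workorder.job_done())"
```

```text
the job is handed in; nothing more can be done
None
```

I put the capsule in the steel cup and pressed the compartment's lid shut flat on the rim. The cup is upright, the adaptor, label roll and sanitiser show no movement, and the job was handed in at about 21 s. The first grasp closed on air because the real fingertips sit about 32 mm short of the reported TCP; I corrected for that on the second try.

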